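# Show the valve-disc mark to the inspection camera in the mirror

### The arm

A 7-joint arm with a two-finger parallel gripper is mounted at the origin on the work surface. World frame = base frame: x ahead of the robot, y to its left, z up, the work surface at z = 0. Lengths are in m, angles in rad, forces in N, time in s.
With the tool pointing down it reaches from about 0.35 to 0.775 m from the base axis. Payload 3.1 kg.
Tool frame: the origin (TCP) lies on the centre line of the jaws, within the pads' length; the fingertips stand arm.tcp_to_tips ahead of it and the grasp point (between the pads) lies 3 mm ahead of it (arm.tcp_to_tips is the distance from the TCP to the fingertips, in m); x points along the fingers, y is the direction in which the jaws open and shut, and the axes are right-handed (so a half turn about x gives the same grasp; the last joint's range is limited). The gripper opens to 85 mm and grips with 20 to 120 N. Pads are 22 mm wide; open, the fingers measure 114 mm over their backs; the gripper's body (76 mm by 85 mm) begins 54 mm behind the grasp point. The pads swing forward as they close: fully open they stand 13 mm farther back than shut.
Start: joints at [-1.246, 0.311, 0.014, 1.512, -0.004, 1.319, -0.027], TCP at [0.197, 0.513, 0.253] pointing down, gripper open.
Joint ranges: [-2.7, 2.7], [-0.3, 1.91], [-1.27, 1.3], [0.12, 2.57], [-1.44, 4.58], [0.2, 2.03], [-3.05, 3.05]. Speed limits (rad/s): [2.79, 2.79, 3.14, 3.14, 3.14, 3.14, 3.14].

### API

Orientations are given as a 3x3 rotation matrix whose columns are the frame's x, y, z axes.
In Python, from plant import readout, snapshot, arm gives the robot as it stands.
- The arm moves only by the tool step_arm, never from a script. Its argument "series" is a list of rows, each a list of 5 numbers: the shift along the tool's x, y, z in m, then the turn about the tool's x in rad, then the opening, from 0 (shut) to 1 (fully open). In form: [[x, y, z, roll, jaw], ...]. A call has exactly 5 rows; each row shifts and turns the commanded pose from where the row before left it, along the tool's axes as they then stand; what a row does not reach is not made up. A row lasts 1/8 s, in which the tool goes at most 62.5 mm and 10.7 degrees, less where a joint would pass 70% of its speed; a pose out of reach is approached as far as the arm can. A call is refused whole if a number of a shift passes 0.0625 or a number of a turn 0.188, either way. A call with a gripper value outside its range is refused whole. The fingers move at their own pace and stop on an object; "grip_force" is the grip in N (left out, the last holds). Time passes only in rows, so rows that do not move let the fingers close, or fill a call up. It gives the time, the measured TCP pose, the force and the opening at its end, in the units of the state.
- readout.state(): the state, without advancing time (a new reading comes with each control period).
- snapshot(name): name is "scene" or "top" or "wrist"; returns a dict with "image" (480x640x3 uint8, blue, green, red), "z_map" (480x640 float32, m along the optical axis (not along the pixel's ray), 0 where there is no reading), "intrinsics" (3x3 intrinsics, pixels), "camera_from_world" (4x4, takes a point from world to camera coordinates). Camera axes: x right, y down, z forward; pixel columns grow to the right and rows downward; lengths in m; the calibration is good to about 2 mm. The wrist camera is an equidistant fisheye: a pixel r from the principal point sees the ray r / f radians off the axis. A picture is of the moment at which its call begins.
- arm.finish_job(): hands the job in, once; it reports no verdict.
The state is a dict: "time_s": time; "q": joint angles; "joint_vel": joint speeds; "joint_torque": joint torques, N m; "tcp_pos": TCP position; "tool_rot": TCP orientation; "ft_force": force on the tool from outside, world axes, zero at the start; "ft_torque": the same for the moment, N m; "finger_gap": finger opening in m.
Only numpy, scipy, OpenCV 4.12 (cv2) and the standard library are available. Lean on these libraries where they do the work, as an engineer would, in place of code of your own. Each camera call takes 0.05 s, during which the arm holds its last target.

### The job

Take the turntable by its upright post and turn it counterclockwise (seen from above) until the lug on its rim comes up against the fixed stop block, so that the steel stud on the clamped bronze valve disc faces the mirror, and let go of it. Then take the sprung inspection mirror by its black post and swing it until the small camera beside it would see the reflected stud in the middle of the mirror, and finish holding the mirror there: it springs back if released. Do not touch the mirror itself, and leave the loose parts on the table where they are.

Things in the scene. Friction and masses are not known exactly. Their poses are not given: they have to be found in the camera images.
- indexer: Fixed base of the indexing turntable, a grey round foot on the table. Origin on the turntable's vertical axis, at the table surface; z up. The base and all it carries (turntable, disc) move only by the turntable's joint. The fixed stop block, 26 mm wide and 38 mm high, stands on its +x side 100 to 134 mm from the axis.
- turntable (a joint): Angle of the aluminium turntable (190 mm diameter, top 32 mm above the table), rad, growing counterclockwise seen from above. At 0 its post lies towards the indexer's -x, the stud faces its +x. Starts at 0 to 0.6. It ends at 1.571 (post towards the indexer's -y), where the lug on its rim meets the fixed stop. Friction of 0.08 N m holds it wherever it is left.
- index_grip (a point): Grip point of the turntable's handle: a round upright steel post, 17 mm diameter, 80 mm from the turntable axis, standing from 32 to 110 mm above the table; this point is on its centre line, 88 mm above the table. The disc is on the opposite side of the axis.
- mark (a point): The mark to be shown: tip of the steel stud, 16 mm diameter and 7 mm proud, in the middle of the outer face of the bronze butterfly valve disc (80 mm diameter, 10 mm thick) that is clamped upright on the turntable. 52 mm from the turntable axis, directly opposite the post, 95 mm above the table; its x axis points out of the disc face. Disc top 135 mm above the table.
- stand: Fixed inspection stand: steel base plate (235 x 60 x 12 mm). Origin on the vertical mirror pivot, at the table surface. The small black camera stands on the plate in the +x direction of this frame, its lens 142 mm from the pivot and 95 mm above the table, looking along the frame's -x at the middle of the mirror.
- mirror (a joint): Angle of the mirror about the vertical pivot, rad, growing counterclockwise seen from above, 0 to 1.1. In the stand's frame the mirror's outward normal points at -1.335 rad (from the stand's +x, counterclockwise positive) plus this value. A spring drives it back to 0 with 0.09 N m at 0 rising by 0.15 N m per rad.
- mirror_face (a point): The upright mirror (pane in a black backing), 84 mm wide, 64 mm high (63 to 127 mm above the table), 9 mm thick. This point is in the middle of its reflecting face, on the pivot axis, 95 mm above the table; x axis is the outward normal of the reflecting face. Not to be touched.
- mirror_grip (a point): Grip point of the mirror handle: a round upright black post, 17 mm diameter, standing from 52 to 115 mm above the table, on a steel lever (44 to 52 mm above the table) that reaches straight back from the mirror, 85 mm behind its pivot; this point is on its centre line, 88 mm above the table.
- sight: Not an object: the camera's line of sight after reflection. Origin in the middle of the mirror's face, 95 mm above the table; x axis points where the camera, looking at the middle of the mirror, sees to; z up. It turns twice as far as the mirror. The stud appears in the middle of the mirror when it lies on this x axis.
- plug_a: Loose black rubber plug, 32 mm diameter, 30 mm high, standing between turntable and stand; origin under its centre. Leave alone.
- plug_b: Second loose rubber plug, like plug_a, farther from the robot. Leave alone.
- manifold: Loose yellow plastic manifold block, 56 x 90 x 38 mm, beyond and right of the turntable; origin under its centre. Leave alone.
- ball_handle: Loose chrome ball handle standing on its 36 mm flange, 66 mm high, beyond the turntable; origin under its centre. Leave alone.
- spare_disc: Loose spare bronze disc lying flat, 60 mm diameter, 12 mm high, on the robot's side; origin under its centre. Leave alone.
- wrench: Loose steel wrench lying on the left, about 170 mm long; origin under its middle. Leave alone.
- grease_jar: Loose closed jar, 60 mm diameter, 58 mm high, at the far left; origin under its centre. Leave alone.

How it is judged:
On the way, in this order (a step that is already met when the one before it is completed fails the run):
1. The turntable rests at its stop, let go (value of joint turntable between 1.511 and 1.631 rad and velocity of joint turntable between -0.08 and 0.08 rad/s and contact force between the fingers and indexer below 0.3 N), for 0.3 s.
2. The mirror is held by its handle so that the camera sees the stud in the middle of it (y of mark in the frame of sight between -0.04 and 0.04 m and x of mark in the frame of sight above 0.1 m and (contact force between the fingers and mirror_lever above 0.5 N or contact force between the fingers and mirror_post above 0.5 N) and velocity of joint mirror between -0.08 and 0.08 rad/s and value of joint turntable between 1.511 and 1.631 rad), for 0.4 s.
At the end, for the whole second after the job is handed in: The turntable stands at its stop (1.571 within 0.06 rad) with the fingers off it, and the fingers hold the mirror's handle (contact over 0.5 N), still, so that the stud lies within 40 mm sideways of the camera's reflected line of sight (in about the middle half of the mirror's width) (all of step 2 and contact force between the fingers and indexer below 0.3 N); the arm keeps its last pose, push and grip.
It fails at once if the mirror itself is touched (contact force between any of the fingers, the arm and mirror_pane above 1 N or contact force between any of the fingers, the arm and mirror_backing above 1 N).
It fails at once if a loose part is moved more than 30 mm (distance of any of plug_a, plug_b, manifold, ball_handle, spare_disc, wrench, grease_jar from where it was at the start of the episode above 0.03 m).
It also fails if it takes over 58 s, if anything falls off the work surface, if the arm or the gripper's body presses on something with over 40 N, if the wrist force passes 120 N, or if a joint passes its speed limit or range.

## Working session

There is one attempt and no reset: what is moved stays moved. The work goes in short steps, Python scripts to look and compute and a tool call to move; the robot and the scene stay as the last step left them, time stands still between calls to the robot, and variables do not carry over. Pictures are saved under pics/ and viewed, and the job is handed in when it is done.

Besides the shell and the picture viewer there is one more tool, called after "Emit:" as name(argument=value, ...), one argument or row to a line, values as JSON. step_arm: Moves the arm, as the interface text tells. Its arguments: {"type":"object","properties":{"series":{"type":"array"},"grip_force":{"type":"number"}},"required":["series"]}

```bash
mkdir -p pics; ls; python3 - <<'E'
from plant import readout, snapshot, arm
import cv2,numpy as np
s=readout.state()
for k in s: print(k,np.round(s[k],3).tolist())
print(arm.tcp_to_tips)
for n in ["scene","top","wrist"]:
    d=snapshot(n); cv2.imwrite(f"pics/{n}0.png",d["image"]); np.savez(f"{n}0.npz",**d)
    print(n,np.round(d["intrinsics"],1).tolist(),np.round(d["camera_from_world"],3).tolist())
E
```

```text
pics
time_s 0.0
q [-1.246, 0.312, 0.014, 1.513, -0.004, 1.319, -0.027]
joint_vel [-0.001, 0.0, 0.001, 0.001, 0.002, -0.001, -0.001]
joint_torque [-0.0, -37.992, 0.146, -23.059, 0.012, 0.014, -0.0]
tcp_pos [0.197, 0.513, 0.252]
tool_rot [[-0.001, 0.359, 0.934], [-0.002, 0.934, -0.359], [-1.0, -0.002, 0.0]]
ft_force [0.208, 0.615, -0.042]
ft_torque [-0.011, 0.018, -0.043]
finger_gap 0.085
0.022
scene [[453.4, 0.0, 325.5], [0.0, 453.4, 239.4], [0.0, 0.0, 1.0]] [[-0.242, 0.97, -0.014, 0.108], [0.796, 0.19, -0.575, -0.402], [-0.555, -0.15, -0.818, 1.372], [0.0, 0.0, 0.0, 1.0]]
top [[546.9, 0.0, 316.1], [0.0, 546.9, 240.8], [0.0, 0.0, 1.0]] [[-0.028, -1.0, -0.0, 0.058], [-0.979, 0.027, -0.2, 0.597], [0.2, -0.005, -0.98, 1.198], [0.0, 0.0, 0.0, 1.0]]
wrist [[371.6, 0.0, 327.7], [0.0, 371.6, 240.5], [0.0, 0.0, 1.0]] [[0.358, 0.934, -0.003, -0.548], [0.901, -0.345, 0.264, -0.033], [0.245, -0.097, -0.965, 0.378], [0.0, 0.0, 0.0, 1.0]]
```

View pics/scene0.png

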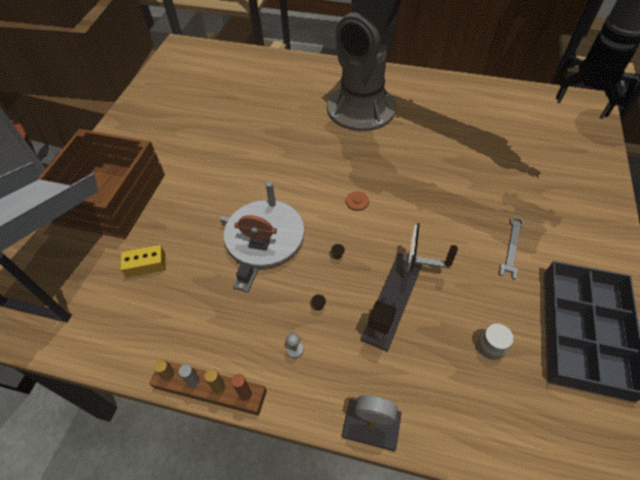

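View pics/top0.png

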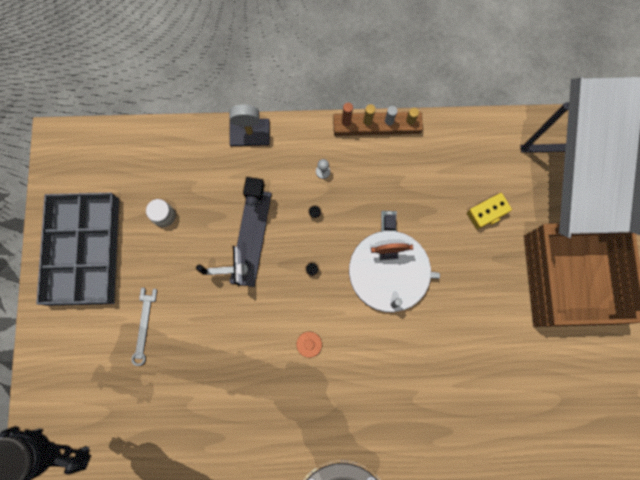

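```bash
cat > h.py <<'E'
import numpy as np,cv2
def load(n): return dict(np.load(n))
def at_z(d,u,v,z):
    K=d["intrinsics"];T=d["camera_from_world"];R=T[:3,:3];c=-R.T@T[:3,3]
    r=R.T@np.linalg.inv(K)@[u,v,1]; return c+r*(z-c[2])/r[2]
def pt(d,u,v):
    K=d["intrinsics"];T=d["camera_from_world"];R=T[:3,:3];c=-R.T@T[:3,3]
    z=d["z_map"][int(round(v)),int(round(u))]
    return c+R.T@np.linalg.inv(K)@[u,v,1]*z
def proj(d,p):
    K=d["intrinsics"];T=d["camera_from_world"];q=K@(T[:3,:3]@p+T[:3,3]);return q[:2]/q[2]
def crop(d,x0,y0,x1,y1,f,name):
    cv2.imwrite(name,cv2.resize(d["image"][y0:y1,x0:x1],None,fx=f,fy=f,interpolation=cv2.INTER_CUBIC))
def cloud(d):
    K=d["intrinsics"];T=d["camera_from_world"];R=T[:3,:3];c=-R.T@T[:3,3]
    v,u=np.mgrid[:480,:640]; z=d["z_map"]
    P=np.stack([(u-K[0,2])/K[0,0]*z,(v-K[1,2])/K[1,1]*z,z],-1)
    return P@R+c
E
python3 - <<'E'
from h import *
d=load("top0.npz")
crop(d,340,195,450,325,4.6,"pics/c1.png"); crop(d,180,165,290,295,4.6,"pics/c2.png")
E
```

```text
(no output)
```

View pics/c1.png

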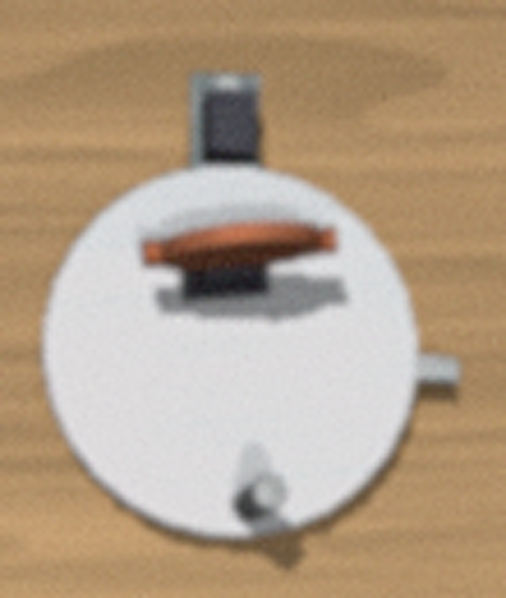

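View pics/c2.png

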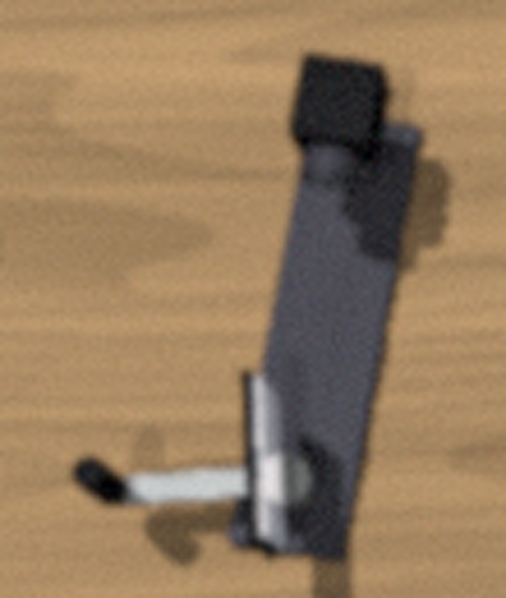

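```bash
python3 - <<'E'
from h import *
d=load("top0.npz")
o1=np.array([340,195]);o2=np.array([180,165])
f=lambda o,p,z:at_z(d,*(o+np.array(p)/4.6),z)
print(np.round(d["z_map"][::120,::160],2))
C=cloud(d)
m=(abs(C[...,2]-.032)<.006); n,l,st,ce=cv2.connectedComponentsWithStats(m.astype(np.uint8))
i=l[255,375]; print(st[i]); 
if i:
    cs,_=cv2.findContours((l==i).astype(np.uint8),0,1); P=np.array([at_z(d,*p,.032) for p in cs[0][:,0]+0.0])[:,:2]
    print("circ",cv2.minEnclosingCircle(P.astype(np.float32)), P.min(0),P.max(0))
c=f(o1,(230,352.5),.032);print("axis",c, "LR",f(o1,(42,352),.032),f(o1,(418,352),.032),f(o1,(230,165),.032),f(o1,(230,540),.032))
p=f(o1,(267,493),.11);print("post",p,np.linalg.norm((p-c)[:2]),np.arctan2(*(p-c)[1::-1]))
for q in [(190,72),(262,72)]: print("stop",f(o1,q,.038))
print("lug",f(o1,(458,370),.026), "sceneobjs")
print("mpost",f(o2,(88,472),.115))
for q,z in [((347,557),.012),((420,130),.012),((265,370),.012),((303,185),.012)]: print("plate",f(o2,q,z))
for q in [(247,372),(268,553),(262,372)]: print("mirtop",f(o2,q,.127))
for q in [(130,475),(130,502),(245,468),(245,495)]: print("lever",f(o2,q,.052))
for q in [(305,55),(385,65),(295,135)]: print("cam",f(o2,q,.12), pt(d,*(o2+np.array(q)/4.6)))
s=load("scene0.npz")
for n,q in dict(post=(269,185),mpost=(453,249)).items(): print(n, at_z(s,*q,.11 if n=='post' else .115))
E
```

```text
[[2.28 2.29 2.29 2.29]
 [2.17 1.38 1.38 1.38]
 [2.08 1.32 1.32 1.31]
 [2.   1.26 1.27 1.26]]
[ 350  231   90   80 4487]
circ ((0.5290572047233582, -0.13852617144584656), 0.10468398034572601) [ 0.43747922 -0.24222366] [ 0.62404788 -0.03489234]
axis [ 0.52674633 -0.1284615   0.032     ] LR [ 0.52964053 -0.03338384  0.032     ] [ 0.52436234 -0.22356077  0.032     ] [ 0.62383822 -0.13378241  0.032     ] [ 0.43253846 -0.12329864  0.032     ]
post [ 0.44865102 -0.1312708   0.11      ] 0.07814582001945977 -3.1056354425288144
stop [ 0.67212686 -0.11500603  0.038     ]
stop [ 0.67109588 -0.15208443  0.038     ]
lug [ 0.51543729 -0.24450623  0.026     ] sceneobjs
mpost [0.53525588 0.29819309 0.115     ]
plate [0.5041087  0.18699768 0.012     ]
plate [0.7299919  0.14713024 0.012     ]
plate [0.60274743 0.22902091 0.012     ]
plate [0.70158141 0.20910944 0.012     ]
mirtop [0.57903482 0.22127266 0.127     ]
mirtop [0.4928647  0.21128067 0.127     ]
mirtop [0.57883804 0.21418816 0.127     ]
lever [0.5432463  0.29060924 0.052     ]
lever [0.5296627  0.29044836 0.052     ]
lever [0.5451854  0.23329013 0.052     ]
lever [0.53159022 0.23325357 0.052     ]
cam [0.73726762 0.19442597 0.12      ] [0.73861253 0.19493023 0.11596001]
cam [0.73108386 0.15545552 0.12      ] [ 7.70550624e-01  1.66490653e-01 -4.61441368e-04]
cam [0.69684832 0.19935515 0.12      ] [0.69785362 0.19978972 0.11663169]
post [ 0.45778921 -0.13021061  0.11      ]
mpost [0.54257583 0.29595774 0.115     ]
```

Emit:
step_arm(
  series=[
    [0, -0.034, 0.0313, 0, 1],
    [0, -0.034, 0.0313, 0, 1],
    [0, -0.034, 0.0313, 0, 1],
    [0, -0.034, 0.0313, 0, 1],
    [0, -0.034, 0.0313, 0, 1],
  ],
)

```text
time_s: 0.78
tcp_pos: [0.2827, 0.297, 0.2531]
tool_rot: [[-0.0, 0.359, 0.934], [-0.0, 0.934, -0.359], [-1.0, -0.0, -0.0]]
ft_force: [0.5, 0.0, -0.7]
finger_gap: 0.0852
```

Emit:
step_arm(
  series=[
    [0, -0.034, 0.0313, 0, 1],
    [0, -0.034, 0.0313, 0, 1],
    [0, -0.034, 0.0313, 0, 1],
    [0, -0.034, 0.0313, 0, 1],
    [0, -0.034, 0.0313, 0, 1],
  ],
)

```text
time_s: 1.4
tcp_pos: [0.3677, 0.0823, 0.2532]
tool_rot: [[0.0, 0.358, 0.934], [0.0, 0.934, -0.358], [-1.0, 0.0, 0.0]]
ft_force: [0.6, 0.5, -0.2]
finger_gap: 0.0852
```

Emit:
step_arm(
  series=[
    [0, -0.034, 0.0313, 0, 1],
    [0, -0.034, 0.0313, 0, 1],
    [0, -0.034, 0.0313, 0, 1],
    [0, -0.034, 0.0313, 0, 1],
    [0, -0.034, 0.0313, 0, 1],
  ],
)

```text
time_s: 2.02
tcp_pos: [0.4529, -0.132, 0.2532]
tool_rot: [[0.0, 0.358, 0.934], [0.001, 0.934, -0.358], [-1.0, 0.001, -0.0]]
ft_force: [0.3, 0.6, 1.2]
finger_gap: 0.0852
```

Emit:
step_arm(
  series=[
    [0, 0, 0, 0.185, 1],
    [0, 0, 0, 0.185, 1],
    [0, 0, 0, 0.185, 1],
    [0, 0, 0, 0.185, 1],
    [0, 0, 0, 0.185, 1],
  ],
)

```text
time_s: 2.65
tcp_pos: [0.4524, -0.1309, 0.253]
tool_rot: [[-0.001, 0.963, 0.27], [0.0, 0.27, -0.963], [-1.0, -0.001, -0.0]]
ft_force: [-0.0, -0.0, -0.1]
finger_gap: 0.0855
```

Emit:
step_arm(
  series=[
    [0, 0, 0, 0.185, 1],
    [0, 0, 0, 0.185, 1],
    [0, 0, 0, 0.185, 1],
    [0, 0, 0, 0.185, 1],
    [0, 0, 0, 0.185, 1],
  ],
)

```text
time_s: 3.28
tcp_pos: [0.4524, -0.1308, 0.253]
tool_rot: [[-0.001, 0.795, -0.607], [0.0, -0.607, -0.795], [-1.0, -0.001, 0.0]]
ft_force: [-0.2, 0.5, -0.9]
finger_gap: 0.0854
```

Emit:
step_arm(
  series=[
    [0, 0, 0, 0.185, 1],
    [0, 0, 0, 0.185, 1],
    [0, 0, 0, 0.185, 1],
    [0, 0, 0, 0.185, 1],
    [0, 0, 0, 0.185, 1],
  ],
)

```text
time_s: 3.9
tcp_pos: [0.4524, -0.1307, 0.253]
tool_rot: [[-0.001, -0.006, -1.0], [0.0, -1.0, 0.006], [-1.0, -0.0, 0.001]]
ft_force: [0.5, 0.6, -0.5]
finger_gap: 0.0854
```

```bash
python3 - <<'E'
from plant import readout, snapshot
import cv2,numpy as np
s=readout.state(); print(np.round(s["q"],3),s["tcp_pos"],s["tool_rot"])
for n in ["top","wrist"]:
    d=snapshot(n); cv2.imwrite(f"pics/{n}1.png",d["image"]); np.savez(f"{n}1.npz",**d)
E
```

```text
[-0.748  0.286  1.231  1.745 -0.279  1.31  -1.032] [ 0.45241809 -0.13069457  0.25300581] [[-6.10650109e-04 -5.92178248e-03 -9.99982280e-01]
 [ 2.77283305e-04 -9.99982429e-01  5.92161404e-03]
 [-9.99999775e-01 -2.73662357e-04  6.12281391e-04]]
```

View pics/wrist1.png

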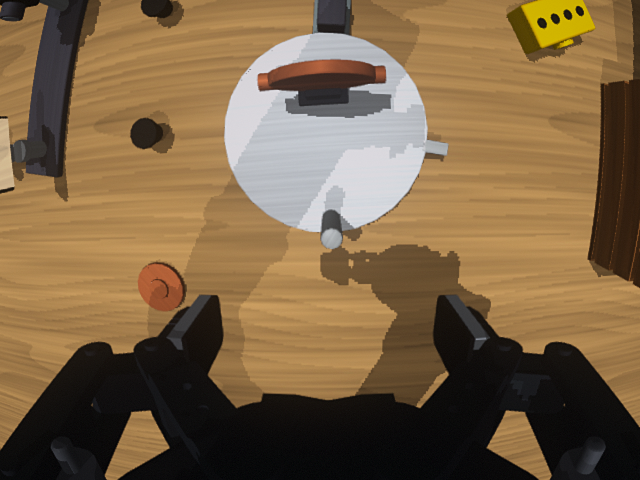

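```bash
cat >> h.py <<'E'
def fish(d,u,v,z):
    K=d["intrinsics"];T=d["camera_from_world"];R=T[:3,:3];c=-R.T@T[:3,3]
    a=np.array([u-K[0,2],v-K[1,2]])/K[0,0];r=np.hypot(*a)
    ray=R.T@np.array([a[0]/r*np.sin(r),a[1]/r*np.sin(r),np.cos(r)]);return c+ray*(z-c[2])/ray[2]
E
python3 - <<'E'
from h import *
d=load("wrist1.npz")
p=fish(d,332,238,.11);print("post",p)
print([fish(d,*q,.032).round(4).tolist() for q in [(225,132),(428,132),(326,33),(326,233)]])
print("stud side disc ends",fish(d,263,81,.095),fish(d,380,74,.095))
print("stop",fish(d,315,10,.038),fish(d,352,10,.038))
E
```

```text
post [ 0.44798559 -0.134103    0.11      ]
[[0.5298, -0.0367, 0.032], [0.5279, -0.2245, 0.032], [0.6199, -0.1311, 0.032], [0.4322, -0.1292, 0.032]]
stud side disc ends [ 0.56487281 -0.08419029  0.095     ] [ 0.56905043 -0.17072743  0.095     ]
stop [ 0.64129649 -0.12141869  0.038     ] [ 0.64121099 -0.15469458  0.038     ]
```

Emit:
step_arm(
  series=[
    [0, 0.0023, 0.0044, 0, 1],
    [0.04, 0, 0, 0, 1],
    [0.04, 0, 0, 0, 1],
    [0.04, 0, 0, 0, 1],
    [0.04, 0, 0, 0, 1],
  ],
)

```text
time_s: 4.62
tcp_pos: [0.4481, -0.1332, 0.0922]
tool_rot: [[0.001, 0.002, -1.0], [0.0, -1.0, -0.002], [-1.0, -0.0, -0.001]]
ft_force: [0.7, 0.0, -0.4]
finger_gap: 0.0854
```

Emit:
step_arm(
  series=[
    [0, 0, 0, 0, 0],
    [0, 0, 0, 0, 0],
    [0, 0, 0, 0, 0],
    [0, 0, 0, 0, 0],
    [0, 0, 0, 0, 0],
  ],
  grip_force=30,
)

```text
time_s: 5.25
tcp_pos: [0.4494, -0.1335, 0.0947]
tool_rot: [[0.003, 0.0, -1.0], [0.0, -1.0, -0.0], [-1.0, -0.0, -0.003]]
ft_force: [-0.3, 0.9, 6.1]
finger_gap: 0.0162
```

```bash
python3 - <<'E'
from plant import readout, snapshot
import cv2,numpy as np
s=readout.state(); print(np.round(s["q"],3),s["tcp_pos"],s["ft_force"],s["finger_gap"])
for n in ["wrist"]:
    d=snapshot(n); cv2.imwrite(f"pics/{n}2.png",d["image"]); np.savez(f"{n}2.npz",**d)
E
```

```text
[-0.555  0.478  1.051  1.972 -0.504  0.978 -0.829] [ 0.4493743  -0.13348656  0.09473703] [-0.25664205  0.93110473  6.1385599 ] 0.016200595718093742
```

View pics/wrist2.png

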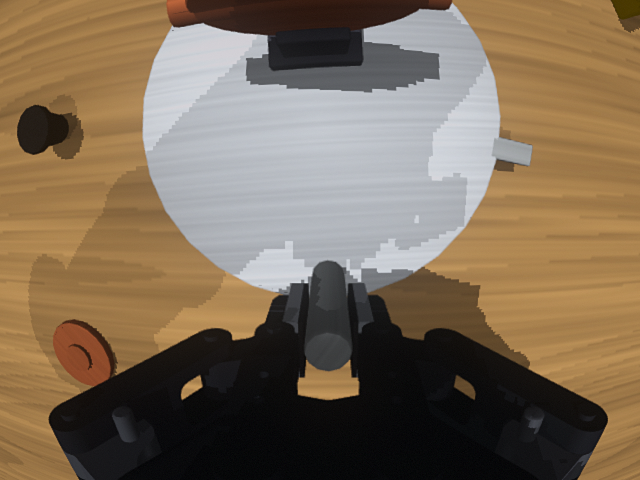

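Emit:
step_arm(
  series=[
    [0, 0.008, -0.0004, -0.1, 0],
    [0, 0.008, -0.0004, -0.1, 0],
    [0, 0.008, -0.0004, -0.1, 0],
    [0, 0.008, -0.0004, -0.1, 0],
    [0, 0.008, -0.0004, -0.1, 0],
  ],
)

```text
time_s: 5.92
tcp_pos: [0.461, -0.1708, 0.0948]
tool_rot: [[0.006, 0.483, -0.875], [0.001, -0.875, -0.483], [-1.0, 0.002, -0.006]]
ft_force: [3.4, 2.2, 2.1]
finger_gap: 0.0162
```

Emit:
step_arm(
  series=[
    [0, 0.008, -0.0004, -0.1, 0],
    [0, 0.008, -0.0004, -0.1, 0],
    [0, 0.008, -0.0004, -0.1, 0],
    [0, 0.008, -0.0004, -0.1, 0],
    [0, 0, 0, 0, 0],
  ],
)

```text
time_s: 6.55
tcp_pos: [0.4826, -0.1938, 0.0948]
tool_rot: [[0.007, 0.785, -0.619], [0.003, -0.619, -0.785], [-1.0, 0.004, -0.006]]
ft_force: [5.2, 4.3, 3.4]
finger_gap: 0.0161
```

Emit:
step_arm(
  series=[
    [0, 0.008, -0.001, -0.1, 0],
    [0, 0.008, -0.0005, -0.1, 0],
    [0, 0.008, -0.0005, -0.1, 0],
    [0, 0.008, -0.0005, -0.1, 0],
    [0, 0.006, -0.0003, -0.07, 0],
  ],
)

```text
time_s: 7.18
tcp_pos: [0.5163, -0.2074, 0.0948]
tool_rot: [[0.004, 0.981, -0.194], [0.005, -0.194, -0.981], [-1.0, 0.003, -0.006]]
ft_force: [1.0, 6.4, 6.5]
finger_gap: 0.0162
```

Emit:
step_arm(
  series=[
    [0, 0.003, 0, -0.04, 0],
    [0, 0.003, 0, -0.04, 0],
    [0, 0.002, 0, 0, 0],
    [0, 0, 0, 0, 0],
    [0, 0, 0, 0, 0],
  ],
)

```text
time_s: 7.8
tcp_pos: [0.5234, -0.2081, 0.0948]
tool_rot: [[0.003, 0.993, -0.117], [0.006, -0.117, -0.993], [-1.0, 0.002, -0.006]]
ft_force: [1.6, 7.3, 6.4]
finger_gap: 0.0162
```

```bash
python3 - <<'E'
from plant import readout, snapshot
from h import *
s=readout.state(); print(np.round(s["q"],3),s["tcp_pos"],s["ft_force"],s["finger_gap"])
for n in ["wrist","top"]:
    d=snapshot(n); cv2.imwrite(f"pics/{n}3.png",d["image"]); np.savez(f"{n}3.npz",**d)
crop(d,340,195,450,325,4.6,"pics/c3.png")
E
```

```text
[-0.09   0.532  0.617  1.707 -0.36   1.017  0.537] [ 0.5234116  -0.20811754  0.09477041] [1.63591094 7.33136268 6.42958838] 0.016204690192248156
```

View pics/wrist3.png

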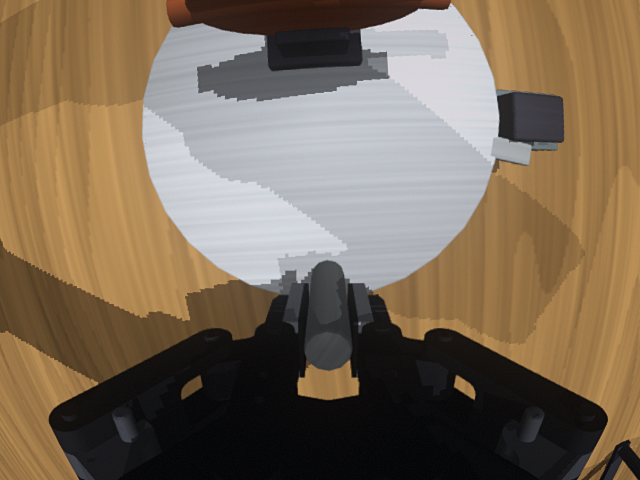

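View pics/c3.png

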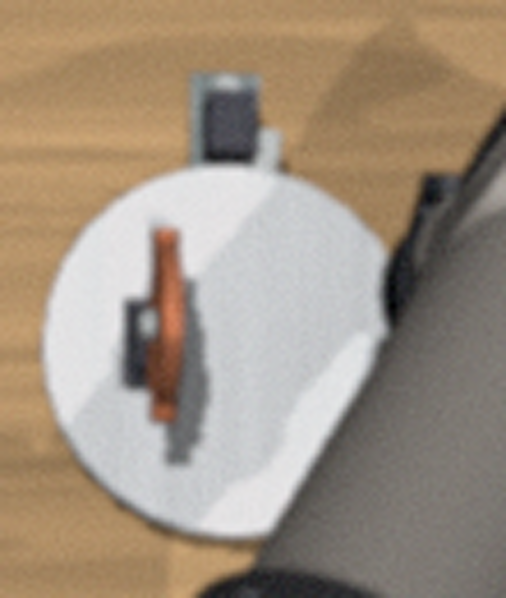

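Emit:
step_arm(
  series=[
    [0, 0.002, 0, -0.02, 0],
    [0, 0.002, 0, -0.02, 0],
    [0, 0, 0, 0, 0],
    [0, 0, 0, 0, 0],
    [0, 0, 0, 0, 0],
  ],
)

```text
time_s: 8.52
tcp_pos: [0.5237, -0.208, 0.0947]
tool_rot: [[-0.004, 0.997, -0.079], [0.009, -0.079, -0.997], [-1.0, -0.005, -0.009]]
ft_force: [-7.4, 9.1, 13.9]
finger_gap: 0.0163
```

Emit:
step_arm(
  series=[
    [0, -0.002, -0.001, 0, 0],
    [0, 0, 0, 0, 0],
    [0, 0, 0, 0, 1],
    [0, 0, 0, 0, 1],
    [0, 0, 0, 0, 1],
  ],
)

```text
time_s: 9.15
tcp_pos: [0.5231, -0.2122, 0.0932]
tool_rot: [[-0.0, 0.997, -0.081], [-0.001, -0.081, -0.997], [-1.0, -0.0, 0.001]]
ft_force: [-0.6, -0.0, -0.0]
finger_gap: 0.0698
```

Emit:
step_arm(
  series=[
    [0, 0, 0, 0, 1],
    [0, 0, 0, 0, 1],
    [-0.03, 0, 0, 0, 1],
    [-0.06, 0, 0, 0, 1],
    [-0.06, 0, 0, 0, 1],
  ],
)

```text
time_s: 9.78
tcp_pos: [0.5228, -0.2116, 0.2446]
tool_rot: [[-0.001, 0.997, -0.081], [0.0, -0.081, -0.997], [-1.0, -0.001, 0.0]]
ft_force: [1.8, -0.2, 0.5]
finger_gap: 0.0855
```

```bash
python3 - <<'E'
from plant import readout, snapshot
from h import *
s=readout.state(); print(np.round(s["q"],3),s["tcp_pos"],s["tool_rot"],s["ft_force"],s["finger_gap"])
for n in ["wrist","top","scene"]:
    d=snapshot(n); cv2.imwrite(f"pics/{n}4.png",d["image"]); np.savez(f"{n}4.npz",**d)
E
```

```text
[-0.128  0.393  0.674  1.505 -0.248  1.331  0.486] [ 0.52283292 -0.21160906  0.24456912] [[-9.46153570e-04  9.96701426e-01 -8.11503021e-02]
 [ 5.66129344e-05 -8.11502849e-02 -9.96701875e-01]
 [-9.99999551e-01 -9.47627194e-04  2.03544393e-05]] [ 1.82607261 -0.24126439  0.468028  ] 0.08548869290072166
```

View pics/wrist4.png

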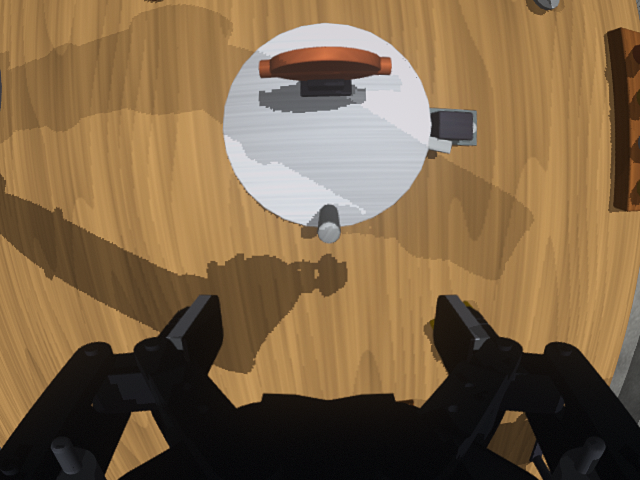

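View pics/scene4.png

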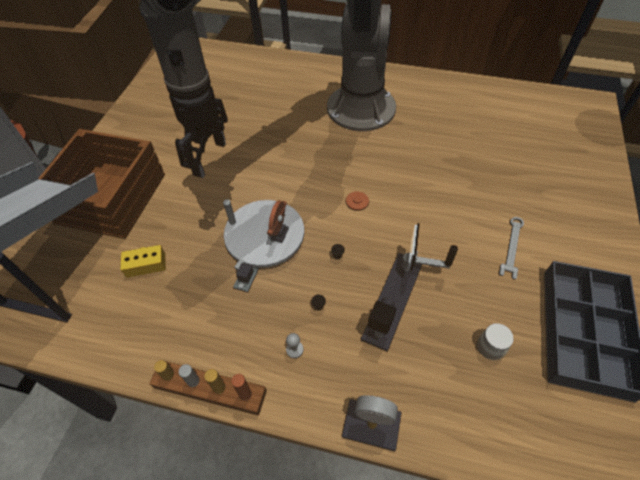

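Emit:
step_arm(
  series=[
    [0, -0.003, -0.05, 0, 1],
    [0, -0.003, -0.05, 0, 1],
    [0, -0.003, -0.05, 0, 1],
    [0, -0.003, -0.05, 0, 1],
    [0, -0.003, -0.05, 0, 1],
  ],
)

```text
time_s: 10.55
tcp_pos: [0.5274, 0.0404, 0.2417]
tool_rot: [[-0.003, 0.997, -0.081], [-0.0, -0.081, -0.997], [-1.0, -0.003, 0.0]]
ft_force: [2.1, -0.6, 0.8]
finger_gap: 0.0856
```

Emit:
step_arm(
  series=[
    [0, -0.003, -0.05, 0, 1],
    [0, -0.003, -0.05, 0, 1],
    [0, -0.003, -0.05, 0, 1],
    [0, 0, 0, -0.14, 1],
    [0, 0, 0, 0, 1],
  ],
)

```text
time_s: 11.18
tcp_pos: [0.5307, 0.1891, 0.2416]
tool_rot: [[-0.003, 0.998, 0.059], [-0.002, 0.059, -0.998], [-1.0, -0.003, 0.001]]
ft_force: [0.6, -0.3, -0.4]
finger_gap: 0.0851
```

```bash
python3 - <<'E'
from plant import readout, snapshot
from h import *
from scipy.optimize import least_squares
s=readout.state(); print(np.round(s["q"],3),s["tcp_pos"],s["tool_rot"].round(3) if hasattr(s["tool_rot"],"round") else s["tool_rot"],s["ft_force"],s["finger_gap"])
for n in ["wrist"]:
    d=snapshot(n); cv2.imwrite(f"pics/{n}5.png",d["image"]); np.savez(f"{n}5.npz",**d)
G=np.array([(.4494,-.1335),(.461,-.1708),(.4826,-.1938),(.5163,-.2074),(.5237,-.208)])
print(least_squares(lambda c:np.hypot(*(G-c).T)-.08,[.53,-.13]).x)
d=load("wrist4.npz")
print("post4",fish(d,329,232,.11),[fish(d,*q,.032).round(4).tolist() for q in [(223,126),(432,126),(326,23),(326,228)]])
print("disc ends",fish(d,264,69,.095),fish(d,386,66,.095))
E
```

```text
[-0.732  0.369  0.494  1.505 -0.177  1.315 -0.163] [0.53074631 0.18911218 0.24160667] [[-0.003  0.998  0.059]
 [-0.002  0.059 -0.998]
 [-1.    -0.003  0.001]] [ 0.63505373 -0.26784739 -0.44518325] 0.08513031734165269
[ 0.52901593 -0.12840692]
post4 [ 0.52267213 -0.20848305  0.11      ] [[0.4339, -0.1213, 0.032], [0.622, -0.1367, 0.032], [0.5342, -0.0362, 0.032], [0.5189, -0.2238, 0.032]]
disc ends [ 0.48563912 -0.08762669  0.095     ] [ 0.57313324 -0.0926695   0.095     ]
```

View pics/wrist5.png

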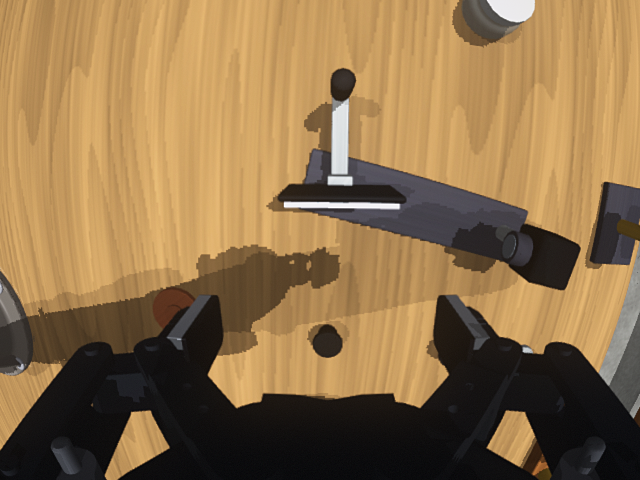

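```bash
python3 - <<'E'
from h import *
d=load("wrist5.npz")
crop(d,265,60,415,220,3.7,"pics/c5.png");crop(d,480,190,590,300,5,"pics/c5b.png")
E
```

```text
(no output)
```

View pics/c5.png

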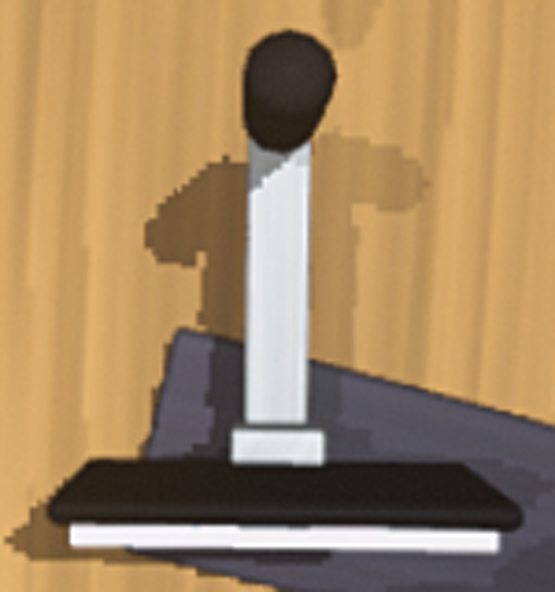

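View pics/c5b.png

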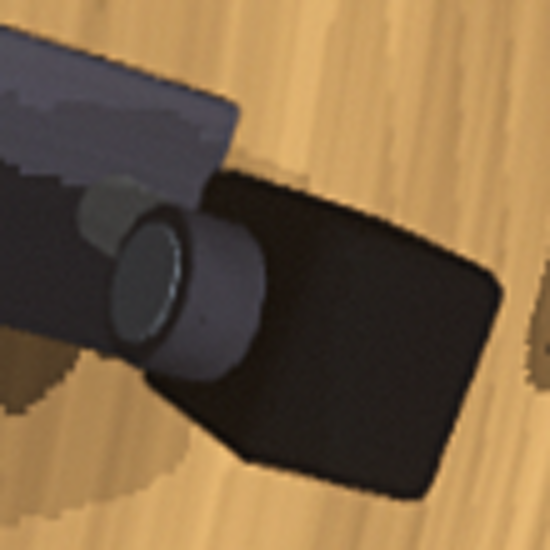

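```bash
python3 - <<'E'
from h import *
d=load("wrist5.npz")
T=d["camera_from_world"];print("cam",-T[:3,:3].T@T[:3,3])
g=lambda x,y,z:fish(d,265+x/3.7,60+y/3.7,z)[:2]
A,B=g(70,548,.127),g(499,552,.127);print("pane",A,B,np.linalg.norm(A-B),(A+B)/2,np.arctan2(*(A-B)[::-1])+0)
p=g(290,78,.115);piv=(A+B)/2
print("post",p,np.linalg.norm(p-piv),np.arctan2(*(piv-p)[::-1]))
l1=(g(246,422,.052)+g(308,422,.052))/2;l2=(g(249,170,.052)+g(312,170,.052))/2
print("lever",l1,l2,np.arctan2(*(l1-l2)[::-1]))
L=fish(d,480+147/5,190+283/5,.095)[:2];print("lens",L,np.linalg.norm(L-piv),np.arctan2(*(L-piv)[::-1]))
q=[g(180,328,.012),g(545,425,.012),fish(d,480+238/5,190+100/5,.012)[:2]]
print("plate yaw",np.arctan2(*(q[1]-q[0])[::-1]),np.arctan2(*(q[2]-q[0])[::-1]),np.linalg.norm(q[2]-q[0]))
yaw=np.arctan2(*(q[2]-q[0])[::-1])
for pv in [piv,]:
  for ax in [(.529,-.1285),(.527,-.130)]:
    ax=np.array(ax); 
    dp=np.array([.5235,-.2085])-ax; m=ax-52/80*dp
    for yw in [np.arctan2(*(L-pv)[::-1]),yaw]:
      s=np.arctan2(*(m-pv)[::-1]); n=(s+yw)/2; print("mark",m,"sight",s,"normal",n,"joint",n-yw+1.335,"postgoal",pv-.085*np.array([np.cos(n),np.sin(n)]))
E
```

```text
cam [0.52591955 0.25554312 0.36087384]
pane [0.49971102 0.21121722] [0.57440943 0.21510537] 0.07479952909540473 [0.53706023 0.21316129] -3.0895882511485167
post [0.53306198 0.295974  ] 0.08290916760710934 -1.5225532620723117
lever [0.53676436 0.22849312] [0.53404017 0.28522504] -1.5228146445781219
lens [0.67669562 0.1862142 ] 0.14221177562888218 -0.19063832805141792
plate yaw -0.18829318223490757 -0.18248420328128262 0.23048167782958862
mark [ 0.532575 -0.0765  ] sight -1.586279469247969 normal -0.8884588986496934 joint 0.6371794294017245 postgoal [0.48345848 0.27912987]
mark [ 0.532575 -0.0765  ] sight -1.586279469247969 normal -0.8843818362646257 joint 0.6331023670166569 postgoal [0.48318996 0.27891078]
mark [ 0.529275 -0.078975] sight -1.5974393131223952 normal -0.8940388205869065 joint 0.6315995074645113 postgoal [0.48382741 0.27942793]
mark [ 0.529275 -0.078975] sight -1.5974393131223952 normal -0.8899617582018389 joint 0.6275224450794437 postgoal [0.48355768 0.27921035]
```

Emit:
step_arm(
  series=[
    [0, 0.0045, -0.0533, 0, 1],
    [0, 0.0045, -0.0533, 0, 1],
    [0, 0, 0, 0, 1],
    [0.04, 0, 0, 0, 1],
    [0, 0, 0, 0, 1],
  ],
)

```text
time_s: 11.85
tcp_pos: [0.5323, 0.2929, 0.1998]
tool_rot: [[-0.007, 0.998, 0.055], [-0.005, 0.055, -0.998], [-1.0, -0.007, 0.005]]
ft_force: [-0.5, 0.5, 0.4]
finger_gap: 0.0851
```

```bash
python3 - <<'E'
from plant import readout, snapshot
from h import *
s=readout.state(); print(np.round(s["q"],3),s["tcp_pos"])
d=snapshot("scene"); crop(d,340,180,500,300,5,"pics/c6.png")
E
```

```text
[-0.832  0.49   0.45   1.433 -0.214  1.276 -0.309] [0.5323446  0.2929469  0.19983953]
```

View pics/c6.png

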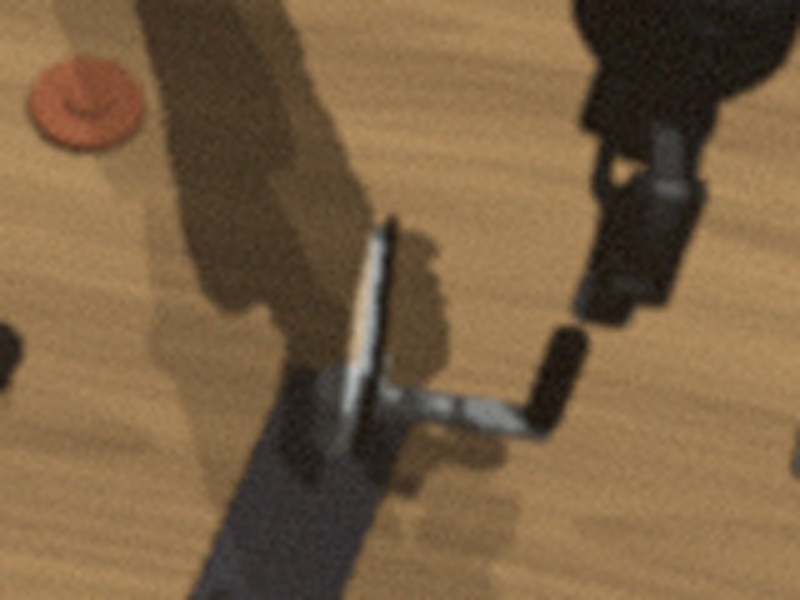

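Emit:
step_arm(
  series=[
    [0.0265, 0.001, -0.002, 0, 1],
    [0.0265, 0, -0.002, 0, 1],
    [0.0265, 0, 0, 0, 1],
    [0.0265, 0, 0, 0, 1],
    [0, 0, 0, 0, 1],
  ],
)

```text
time_s: 12.52
tcp_pos: [0.5346, 0.2988, 0.0968]
tool_rot: [[-0.002, 0.998, 0.057], [-0.002, 0.057, -0.998], [-1.0, -0.002, 0.001]]
ft_force: [-0.3, 0.6, 0.1]
finger_gap: 0.0853
```

Emit:
step_arm(
  series=[
    [0, 0, 0, 0, 0],
    [0, 0, 0, 0, 0],
    [0, 0, 0, 0, 0],
    [0, 0, 0, 0, 0],
    [0, 0, 0, 0, 0],
  ],
  grip_force=40,
)

```text
time_s: 13.15
tcp_pos: [0.5343, 0.3002, 0.0981]
tool_rot: [[-0.002, 0.998, 0.06], [0.0, 0.06, -0.998], [-1.0, -0.001, -0.0]]
ft_force: [-4.3, -0.3, 6.1]
finger_gap: 0.016
```

```bash
python3 - <<'E'
from plant import readout, snapshot
from h import *
s=readout.state(); print(np.round(s["q"],3),s["tcp_pos"])
d=snapshot("wrist"); cv2.imwrite("pics/wrist7.png",d["image"])
E
```

```text
[-0.821  0.586  0.419  1.549 -0.261  1.064 -0.277] [0.53433195 0.30015075 0.09809704]
```

View pics/wrist7.png

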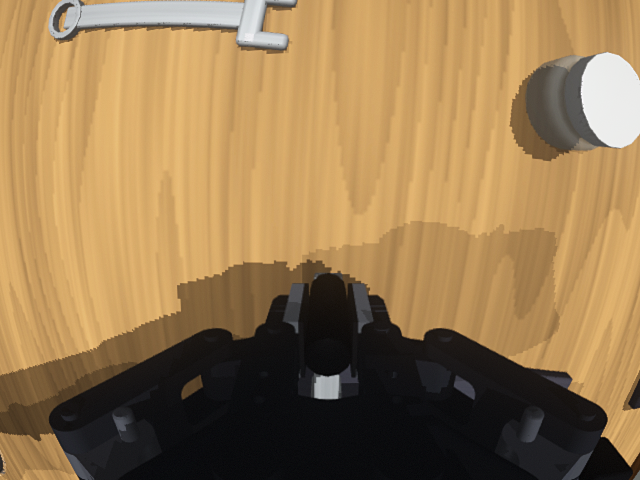

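Emit:
step_arm(
  series=[
    [0, -0.0068, 0.0003, -0.08, 0],
    [0, -0.0068, 0.0003, -0.08, 0],
    [0, -0.0068, 0.0003, -0.08, 0],
    [0, -0.0068, 0.0003, -0.08, 0],
    [0, -0.0068, 0.0003, -0.08, 0],
  ],
)

```text
time_s: 13.82
tcp_pos: [0.5021, 0.2924, 0.0981]
tool_rot: [[0.0, 0.895, 0.445], [0.002, 0.445, -0.895], [-1.0, 0.001, -0.002]]
ft_force: [-2.0, 1.8, 3.8]
finger_gap: 0.0158
```

Emit:
step_arm(
  series=[
    [0, -0.0068, 0.0003, -0.08, 0],
    [0, -0.0068, 0.0003, -0.08, 0],
    [0, -0.0051, 0.0002, -0.06, 0],
    [0, 0, 0, 0, 0],
    [0, 0, 0, 0, 0],
  ],
)

```text
time_s: 14.45
tcp_pos: [0.4861, 0.2829, 0.0981]
tool_rot: [[-0.001, 0.779, 0.628], [0.003, 0.628, -0.779], [-1.0, 0.001, -0.003]]
ft_force: [-4.4, 2.4, 6.1]
finger_gap: 0.0159
```

```bash
python3 - <<'E'
from plant import readout, snapshot
from h import *
s=readout.state(); print(np.round(s["q"],3),s["tcp_pos"],s["ft_force"],s["finger_gap"])
t=np.array(s["tcp_pos"][:2]);pv=np.array([.537,.213]);print(np.linalg.norm(t-pv),"normal",np.arctan2(*(pv-t)[::-1]))
d=snapshot("top"); cv2.imwrite("pics/top8.png",d["image"]);np.savez("top8.npz",**d)
crop(d,180,165,290,295,4.6,"pics/c8.png")
d=snapshot("scene"); cv2.imwrite("pics/scene8.png",d["image"]);np.savez("scene8.npz",**d);crop(d,340,180,500,300,5,"pics/c8s.png")
E
```

```text
[-0.761  0.476  0.279  1.697 -0.155  0.989  0.253] [0.48613284 0.28290578 0.09807604] [-4.3926597   2.41039198  6.10571759] 0.015944612764741087
0.08645395641293258 normal -0.9417512998284684
```

View pics/c8s.png

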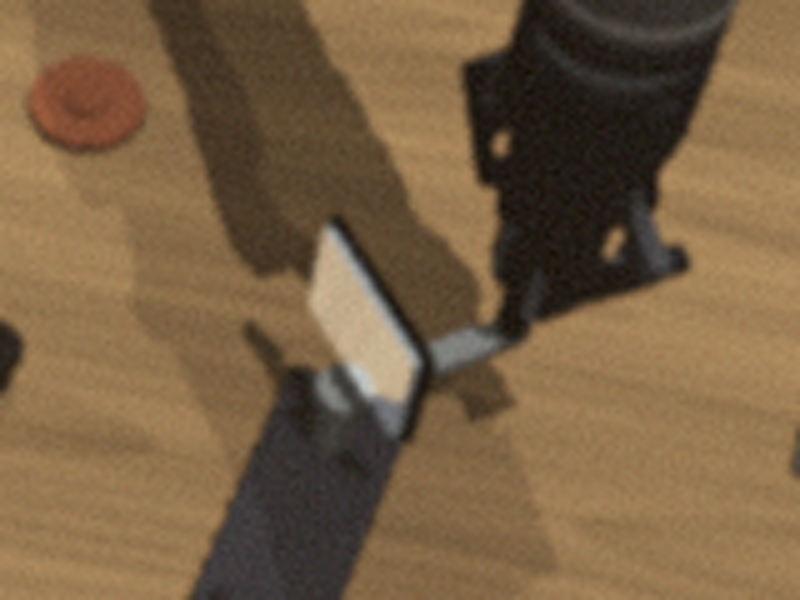

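View pics/top8.png

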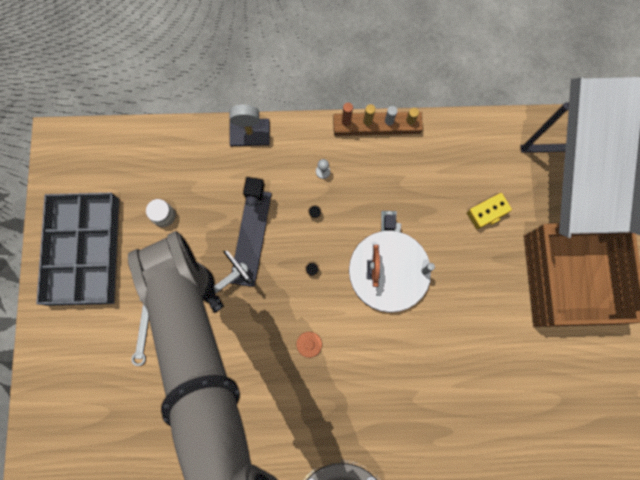

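```bash
python3 - <<'E'
from h import *
for n,b in [("top",(210,240,260,290)),("scene",(395,215,440,275))]:
    d=load(n+"8.npz"); crop(d,*b,12,f"pics/m8{n}.png")
E
```

```text
(no output)
```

View pics/m8top.png

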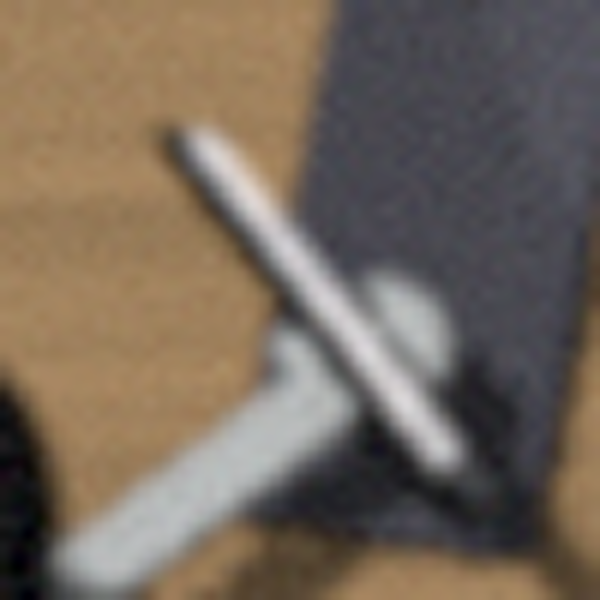

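View pics/m8scene.png

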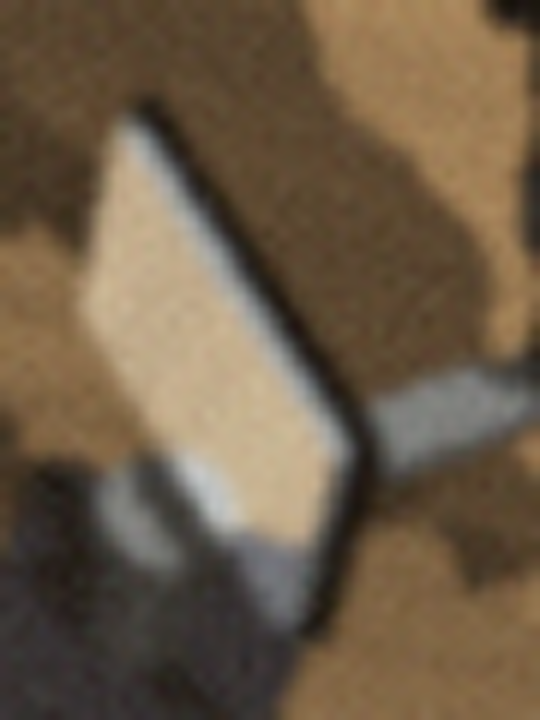

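```bash
python3 - <<'E'
from h import *
d=load("top8.npz")
g=lambda x,y,z:at_z(d,210+(x+.0)/12,240+y/12,z)[:2]
a=lambda v:np.arctan2(v[1],v[0])
A,B=g(195,138,.127),g(448,462,.127);print("top mirror",A,B,(A+B)/2,"normal",a(A-B)-np.pi/2, np.linalg.norm(A-B))
A,B=g(172,132,.127),g(480,510,.127);print("backing",a(A-B)-np.pi/2)
for P,Q in [((60,545),(270,395)),((130,590),(352,402))]:
  print("lever",a(g(*Q,.052)-g(*P,.052)))
d=load("scene8.npz")
g=lambda x,y,z:at_z(d,395+x/12,215+y/12,z)[:2]
A,B=g(125,118,.127),g(345,445,.127);print("scene",A,B,"normal",a(B-A)-np.pi/2,a(A-B)-np.pi/2,np.linalg.norm(A-B),(A+B)/2)
A,B=g(145,105,.127),g(370,440,.127);print("scene back",a(B-A)-np.pi/2)
E
```

```text
top mirror [0.56703703 0.23738366] [0.50681159 0.19181998] [0.53692431 0.21460182] normal -0.9231151928575371 0.07551921887331889
backing -0.9027765246394748
lever -0.96361111079357
lever -0.879719071777713
scene [0.51268834 0.19185451] [0.57249519 0.23760886] normal -0.9177417542975064 -4.0593344078873 0.07530152876291031 [0.54259176 0.21473168]
scene back -0.9210631152607514
```

Emit:
step_arm(
  series=[
    [0, -0.0012, 0, -0.014, 0],
    [0, -0.0012, 0.0001, -0.014, 0],
    [0, 0, 0, 0, 0],
    [0, 0, 0, 0, 0],
    [0, 0, 0, 0, 0],
  ],
)

```text
time_s: 15.18
tcp_pos: [0.4843, 0.2815, 0.0981]
tool_rot: [[-0.001, 0.761, 0.649], [0.003, 0.649, -0.761], [-1.0, 0.001, -0.003]]
ft_force: [-4.3, 1.5, 6.0]
finger_gap: 0.0163
```

Emit:
step_arm(
  series=[
    [0, 0, 0, 0, 0],
    [0, 0, 0, 0, 0],
    [0, 0, 0, 0, 0],
    [0, 0, 0, 0, 0],
    [0, 0, 0, 0, 0],
  ],
)

```text
time_s: 15.8
tcp_pos: [0.4843, 0.2814, 0.098]
tool_rot: [[-0.001, 0.761, 0.649], [0.003, 0.649, -0.761], [-1.0, 0.001, -0.003]]
ft_force: [-4.7, 2.3, 6.0]
finger_gap: 0.0162
```

```bash
python3 - <<'E'
from plant import readout, snapshot
from h import *
s=readout.state(); print(s["tcp_pos"],s["ft_force"],s["finger_gap"])
t=np.array(s["tcp_pos"][:2]);pv=np.array([.537,.213]);print("normal by tcp",np.arctan2(*(pv-t)[::-1]))
d=snapshot("top"); cv2.imwrite("pics/top9.png",d["image"]);np.savez("top9.npz",**d)
crop(d,210,240,260,290,10,"pics/m9.png");crop(d,340,195,450,325,4.6,"pics/c9.png")
E
```

```text
[0.48427521 0.28144768 0.09804772] [-4.74327022  2.34738592  5.96495459] 0.016172213992340857
normal by tcp -0.9144335022604484
```

View pics/m9.png

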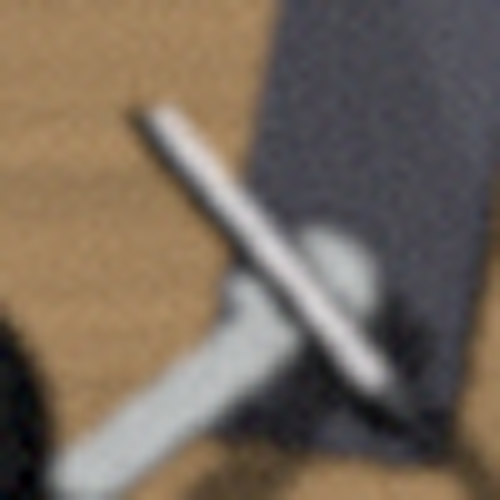

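View pics/c9.png

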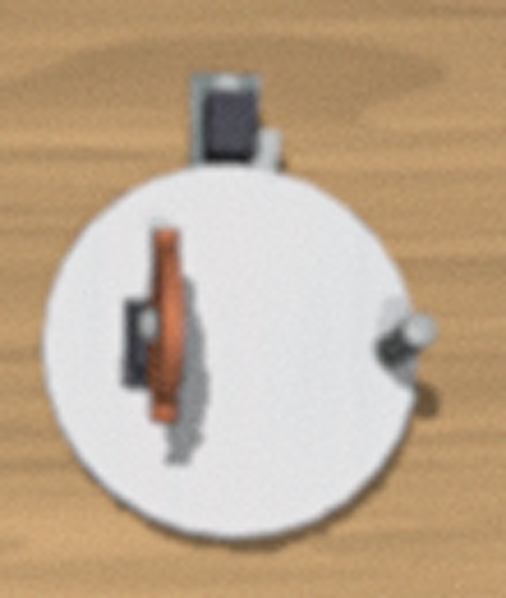

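```bash
python3 - <<'E'
from plant import arm
print(arm.finish_job())
E
```

```text
the job is handed in; nothing more can be done
None
```

I turned the turntable counterclockwise by its post until the lug met the stop, and let go. I then gripped the mirror's black post, swung the mirror about 0.63 rad and handed the job in while still holding it, at about 16 s on the robot's clock. No verdict was reported.

**Turntable:** A last nudge into the stop raised the wrist force to about 7 N with no further movement. The last top picture shows the lug still against the stop block.

**Mirror:** The gripper still held the post when I handed in, with the fingers stopped on it at 16 mm and the hand still. The mirror's normal should point at -0.889 rad in world axes.
- **Before the final correction:** Images from the two fixed cameras put the mirror at about -0.92 rad. I then turned it about 0.03 rad further.
- **After it:** I expect about -0.89 rad. I looked at the mirror in one more picture but did not measure it again.
- **Disagreement:** The angle worked out from the hand position was -0.914 rad. That method had read about 0.02 rad low compared with the wrist picture when I first gripped the post.
- **Sideways miss:** Even taking the hand-position reading, the stud would be about 15 mm off the line of sight, against the 40 mm allowed.

**Loose parts:** I saw no contact with the mirror itself, and the loose parts look unmoved in the pictures. I did not measure their positions.

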